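# Set a sheet blank over the end of the filing ledge

### The job

Get the metal blank ready for filing: push it along the raised ledge until its end sticks out about 40 mm beyond the end of the ledge where the filings tray stands below, with its long side flat against the fence that runs along the ledge. Only push it with the fingertips or the outside of the fingers: do not pick it up or lift it off the ledge. Leave the tray, collar, file and tin where they are, and finish clear of everything.

Things in the scene. Friction and masses are not known exactly. Their poses are not given: they have to be found in the camera images.
- ledge: Fixed dark steel ledge, flat top 140 (x) by 340 mm (y), 60 mm above the bench. Origin: centre of its footprint at bench height. y runs along it, open ends at y = -170 and +170 mm; x points roughly away from the robot. On the far side a fence, 14 mm high and 12 thick, runs the whole length, inner face at x = +58 mm. The near side, x = -70 mm, is open. Its yaw and place vary.
- blank: Flat bright metal blank lying loose on the ledge: 80 (x) by 150 (y) by 6 mm, 0.4 to 0.8 kg, slides at 2 to 6 N. Origin: centre of its underside, 60 mm above the bench; flat against the fence the origin is at x = +18 mm in the ledge's frame. It starts wholly on the ledge, about mid-length, a little askew, its middle 16 to 34 mm from the fenced position.
- tray: Shallow open steel tray with filings, loose on the bench below one end of the ledge: 170 (x) by 110 (y) by 25 mm high. Origin: centre of its underside. It is about 230 mm from the ledge's centre along the ledge's y, on the + or the - side: this is the end the blank must overhang. To be left in place.
- collar: Turned steel collar, an upright ring 60 mm across and 45 mm high, standing on the bench off the ledge's other end. Origin: centre of its underside. To be left alone.
- file: Flat file with a round wooden handle, 300 mm long and at most 24 mm high, lying on the bench between the robot and the ledge. Origin on its underside, in the middle of its length; the handle is towards its -x. To be left alone.
- tin: Round closed tin, 70 mm across and 55 mm high, standing on the bench beyond the fence. Origin: centre of its underside. To be left alone.
Not all that is in view belongs to the job. Of the things like the blank, leave any that is purple; of the rest the smaller one is meant.

How it is judged:
At the end, for the whole second after the job is handed in: The blank lies flat and at rest on the ledge, its end 27 to 55 mm beyond the ledge's end above the tray, its middle within 5 mm of where it is when against the fence, and parallel to the fence within 0.05 rad (((y of tray in the frame of ledge above 0 m and y of blank in the frame of ledge between 0.122 and 0.15 m) or (y of tray in the frame of ledge below 0 m and y of blank in the frame of ledge between -0.15 and -0.122 m)) and x of blank in the frame of ledge between 0.013 and 0.023 m and angle between the y axis of blank and the y axis of ledge, either way round below 0.05 rad and z of blank in the frame of ledge between 0.056 and 0.064 m and angle between blank's own z axis and vertical below 0.05 rad and linear speed of blank below 0.01 m/s); the robot touches nothing.
It fails at once if the blank is lifted off the ledge (more than 10 mm) or tilted up by more than 0.2 rad (z of blank in the frame of ledge above 0.07 m or angle between blank's own z axis and vertical above 0.2 rad).
It fails at once if the blank falls off the ledge (z of blank in the frame of ledge below 0.045 m).
It fails at once if the tray, collar, file or tin is moved by more than 15 mm (distance of any of tray, collar, file, tin from where it was at the start of the episode above 0.015 m).
It also fails if it takes over 51 s, if anything falls off the work surface, if the arm or the gripper's body presses on something with over 40 N, if the wrist force passes 120 N, or if a joint passes its speed limit or range.

### The arm

A 6-joint arm with a two-finger parallel gripper is mounted at the origin on the work surface. World frame = base frame: x ahead of the robot, y to its left, z up, the work surface at z = 0. Lengths are in m, angles in rad, forces in N, time in s.
With the tool pointing down it reaches from about 0.325 to 0.85 m from the base axis. Payload 4.4 kg.
Tool frame: the origin (TCP) lies at the very end of the fingers, on their centre line; the grasp point (between the pads) lies 19 mm behind it; z points along the fingers, y is the line along which they close (so a half turn about z gives the same grasp; the last joint's range is limited). The gripper opens to 94 mm and grips with 3 to 60 N. Pads are 16 mm wide; open, the fingers measure 119 mm over their backs; the gripper's body (75 mm by 177 mm) begins 78 mm behind the grasp point.
Start: joints at [1.097, 0.207, 1.542, -0, 1.393, -0.15], TCP at [0.182, 0.545, 0.205] pointing down, gripper open.
Joint ranges: [-2.73, 2.73], [-0.86, 2.22], [0.23, 2.46], [-1.11, 4.25], [0.08, 2.63], [-2.82, 2.82]. Speed limits (rad/s): [2.79, 2.79, 3.14, 3.14, 3.14, 3.14].

### API

Orientations are given as a unit quaternion [w, x, y, z].
In Python, from station import reach, move_linear, move_j, command_gripper, hold, inverse_kinematics, get_image, camera_model, IKError, sign_off, current_clock, current_joints, current_dq, current_joint_torque, current_position, current_ee_rot, current_ft_force, current_torque, current_opening, current_grasp_force gives the robot as it stands. Calls block until the motion is done:
- reach(position, orientation): joint-space move of the TCP to a pose.
- move_linear(position, rot=None, speed=0.15, max_force=None): straight line of the TCP; rot=None keeps the orientation; speed is the mean speed in m/s. With max_force (N) it stops when the force on the tool has changed by that much, and returns True; else False.
- move_j(angles): joint-space move.
- command_gripper(opening): opening from 0.0 (shut) to 1.0 (fully open); the grip force is fixed at half the most; returns when the fingers have stopped.
- hold(seconds).
- inverse_kinematics(position, orientation): joint angles nearest the present ones, or None.
- get_image(name): name is "scene" or "top" or "wrist"; returns (picture, depth): 384x512x3 uint8, red, green, blue; 384x512 float32, m along the optical axis (not along the pixel's ray), 0 where there is no reading.
- camera_model(name): a dict with "fx", "fy", "cx", "cy" (pixels), "cam_to_world" (4x4, takes a point from camera to world coordinates). Camera axes: x right, y down, z forward; pixel columns grow to the right and rows downward; lengths in m; the calibration is good to about 2 mm. A picture is of the moment at which its call begins: read the wrist's pose just before it. camera_model takes no time and is no camera call; for the wrist camera it gives the pose at the moment of the call.
A pose or a line that the arm cannot do raises IKError and nothing moves.
- sign_off(): hands the job in; it is judged then, once.
Readings, each from a call of its own:
- current_clock(): time.
- current_joints(): joint angles.
- current_dq(): joint speeds.
- current_joint_torque(): joint torques, N m.
- current_position(): TCP position.
- current_ee_rot(): TCP orientation.
- current_ft_force(): force on the tool from outside, world axes, zero at the start.
- current_torque(): the same for the moment, N m.
- current_opening(): opening from 0.0 (shut) to 1.0 (fully open).
- current_grasp_force(): force on a finger pad.
Only numpy, scipy, OpenCV 4.12 (cv2) and the standard library are available. Lean on these libraries where they do the work, as an engineer would, in place of code of your own. Each camera call takes 0.05 s, during which the arm holds its last target. There are 200 camera calls.

## Working session

There is one attempt and no reset: what is moved stays moved. The work goes in short steps, each a Python script; the robot and the scene stay as the last script left them, time stands still between calls to the robot, and variables do not carry over. Pictures are saved under pics/ and viewed, at most 10 in all, crops included, and the job is handed in when it is done.

```bash
mkdir -p pics; python3 - <<'E'
from station import *
import cv2,numpy as np
for n in("scene","top"):
    im,d=get_image(n); cv2.imwrite(f"pics/{n}0.png",im[...,::-1]); np.save(f"{n}0.npy",d); m=camera_model(n); print(n,m["fx"],m["cx"],m["cy"],np.round(m["cam_to_world"],3).tolist(),(d>0).mean())
print(current_clock(),current_ee_rot())
E
```

```text
scene 380.41913547903675 256.58891964718447 187.0418462162068 [[-0.17, 0.695, -0.699, 1.126], [0.985, 0.129, -0.111, 0.039], [0.013, -0.708, -0.706, 0.63], [0.0, 0.0, 0.0, 1.0]] 0.99603271484375
top 402.8033281177463 259.22994482355017 187.7964876828075 [[0.003, -0.994, 0.107, 0.484], [-1.0, -0.003, 0.002, -0.029], [-0.001, -0.107, -0.994, 1.024], [0.0, 0.0, 0.0, 1.0]] 0.9961090087890625
0.1 [-2.91163470e-04  1.60685583e-01  9.87005146e-01 -9.48392638e-04]
```

View pics/top0.png

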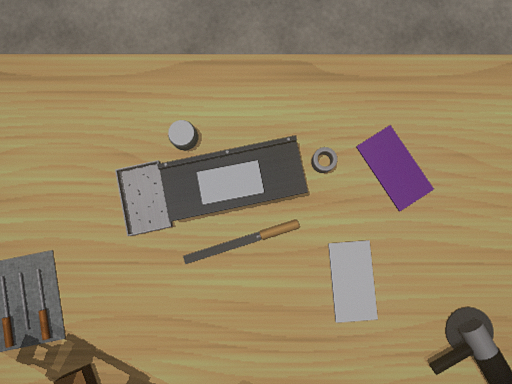

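View pics/scene0.png

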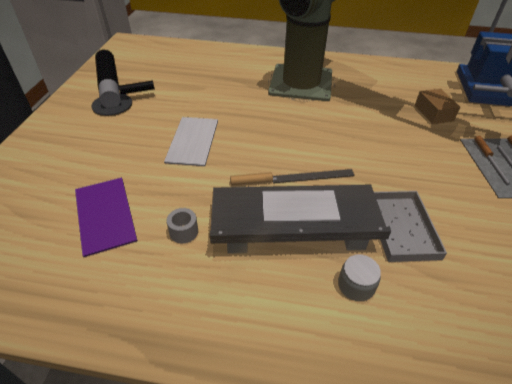

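Top view: three blank-like things. The bright one on the ledge is at (230,182), a larger white one lies on the bench at (353,281), and a purple one is at (395,168). The one meant is (230,182): it is not purple, it is the smaller, and it lies on the ledge. The tray is at (146,199), on the ledge's +y side, and the collar is at (324,160). The scene view agrees: blank (300,206), tray (407,225).

```bash
cat > vis.py <<'E'
import cv2,numpy as np
from station import *
def cloud(n,d,m):
    v,u=np.mgrid[:d.shape[0],:d.shape[1]]
    c=np.stack([(u-m["cx"])/m["fx"]*d,(v-m["cy"])/m["fy"]*d,d],-1)
    return c@m["cam_to_world"][:3,:3].T+m["cam_to_world"][:3,3]
def ray(m,uv,z):
    uv=np.asarray(uv,float).reshape(-1,2)
    r=np.c_[(uv[:,0]-m["cx"])/m["fx"],(uv[:,1]-m["cy"])/m["fy"],np.ones(len(uv))]@m["cam_to_world"][:3,:3].T
    o=m["cam_to_world"][:3,3]; return (o+r*((z-o[2])/r[:,2])[:,None])[:,:2]
def biggest(mask):
    c,_=cv2.findContours(mask.astype(np.uint8),cv2.RETR_EXTERNAL,cv2.CHAIN_APPROX_NONE)
    return max(c,key=cv2.contourArea)[:,0]
def rect(p):
    (c,s,a)=cv2.minAreaRect((np.asarray(p)*1000).astype(np.float32)); b=cv2.boxPoints((c,s,a))
    e=[b[1]-b[0],b[2]-b[1]]; e=max(e,key=np.linalg.norm); e=e*np.sign(e[1])
    return np.array(c)/1000,sorted(s),np.arctan2(-e[0],e[1])   # yaw of the long (y) axis
E
python3 - <<'E'
from vis import *
for n in("top","scene"):
    im=cv2.imread(f"pics/{n}0.png"); d=np.load(f"{n}0.npy"); m=camera_model(n); P=cloud(n,d,m); z=P[...,2]
    g=im.min(2); box=(P[...,0]>.3)&(P[...,0]<.75)&(P[...,1]>-.25)&(P[...,1]<.35)
    bl=biggest((g>130)&box&(z>.05)&(z<.08)&(np.ptp(im.astype(int),axis=2)<25))
    zb=np.median(z[bl[:,1],bl[:,0]]); print(n,"blank",zb,rect(ray(m,bl,.066)))
    top=box&(z>.052)&(z<.07); c=biggest(top); print(" ledge top z",np.median(z[top&(g<90)]), "rect cloud",rect(P[c[:,1],c[:,0],:2]),"ray",rect(ray(m,c,.06)))
    al=box&(z>.052)&(z<.085)&(g<110); c=biggest(box&(z>.052)&(z<.085)); print(" with fence",rect(P[c[:,1],c[:,0],:2]))
    if n=="top":
        t=biggest((z>.012)&(z<.04)&box&(P[...,1]>.2)); print(" tray",rect(P[t[:,1],t[:,0],:2]))
im=cv2.imread("pics/top0.png")[125:245,105:345]
cv2.imwrite("pics/crop.png",cv2.resize(im,None,fx=3.3,fy=3.3,interpolation=cv2.INTER_CUBIC))
E
```

```text
top blank 0.06588205683704484 (array([0.60110217, 0.04341109]), [78.93353271484375, 148.7008056640625], np.float32(0.19684285))
 ledge top z 0.05992242027484884 rect cloud (array([0.60653217, 0.03587178]), [130.8461151123047, 340.2738037109375], np.float32(0.21143423)) ray (array([0.60716235, 0.03607924]), [133.15101623535156, 339.5573425292969], np.float32(0.2101996))
 with fence (array([0.61127081, 0.03689069]), [140.52420043945312, 340.3459167480469], np.float32(0.21230575))
 tray (array([0.56674829, 0.26434338]), [110.19923400878906, 171.1583709716797], np.float32(-1.358736))
scene blank 0.06404619251830979 (array([0.60183289, 0.04348556]), [78.64389038085938, 148.4600372314453], np.float32(0.18355307))
 ledge top z 0.05822476630681234 rect cloud (array([0.60275415, 0.03587024]), [130.00677490234375, 340.64300537109375], np.float32(0.20356184)) ray (array([0.60097406, 0.03481662]), [118.21804809570312, 338.7961120605469], np.float32(0.20334354))
 with fence (array([0.60966315, 0.03714853]), [143.48739624023438, 340.4284362792969], np.float32(0.20963044))
```

View pics/crop.png

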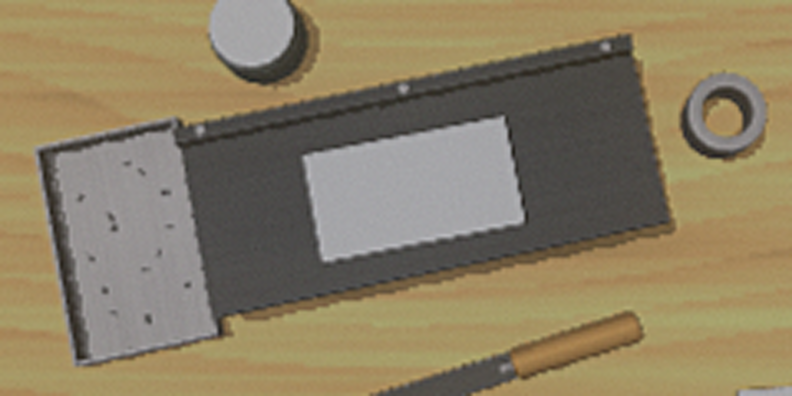

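The crop confirms it: the blank is the bright plate on the ledge, crop (413,190). Its measured size of 79x149 mm and top height of 66 mm match the text. In the ledge frame it sits at x≈-9, y≈+8 mm. I'll push it to the fence first, using both fingers spread along the long side.

```bash
cat >> vis.py <<'E'
from scipy.spatial.transform import Rotation as R
C=np.array([.611,.037]); YAW=.211
ex=np.array([np.cos(YAW),np.sin(YAW)]); ey=np.array([-ex[1],ex[0]])
def W(x,y,z): return np.r_[C+x*ex+y*ey,z]
def L(p): d=np.asarray(p)[:2]-C; return np.array([d@ex,d@ey])
def quat(d,pos):   # tool down, closing line along d; the half turn with the least joint travel
    best=None
    for s in(1,-1):
        y=np.r_[s*d,0]; z=np.array([0,0,-1.]); q=R.from_matrix(np.c_[np.cross(y,z),y,z]).as_quat()[[3,0,1,2]]
        j=inverse_kinematics(pos,q)
        if j is not None:
            k=np.abs(np.array(j)-current_joints()).max()
            if best is None or k<best[0]: best=(k,q)
    return best[1]
def look(tag=None):
    im,d=get_image("top"); m=camera_model("top"); P=cloud("top",d,m); z=P[...,2]; i=im.astype(int)
    box=(P[...,0]>.45)&(P[...,0]<.75)&(P[...,1]>-.2)&(P[...,1]<.35)
    b=biggest((i.min(2)>130)&(np.ptp(i,axis=2)<25)&box&(z>.05)&(z<.08)); c,s,a=rect(ray(m,b,.066))
    if tag: cv2.imwrite(f"pics/{tag}.png",im[...,::-1])
    print("blank L",np.round(L(c),4),s,"dyaw",round(float(a-YAW),3),"t",current_clock())
    return L(c),a-YAW
E
python3 - <<'E'
from vis import *
p=W(-.10,.008,.14); q=quat(ey,p); reach(p,q)
move_linear(W(-.10,.008,.0628),speed=.15)
f0=current_ft_force()
print(move_linear(W(.0,.008,.0628),speed=.06,max_force=14),L(current_position()),current_position()[2],current_ft_force()-f0)
move_linear(W(-.10,.008,.0628),speed=.15); move_linear(W(-.10,.008,.14),speed=.2)
look("a"); print(current_joints())
E
```

```text
True [-0.03423228  0.00841204] 0.06149150199509604 [-0.77972267  0.07724889 -0.11463556]
blank L [0.0187 0.0095] [77.78800964355469, 149.51266479492188] dyaw -0.007 t 5.2583
[-0.12058214  0.14881645  1.75484485 -0.00266981  1.25150021  1.23937664]
```

```bash
python3 - <<'E'
from vis import *
command_gripper(.35)
p=W(.016,-.115,.14); q=quat(ex,p); reach(p,q)
move_linear(W(.016,-.115,.0628),speed=.15)
print(move_linear(W(.016,.043,.0628),speed=.06,max_force=25),L(current_position()))
move_linear(W(.016,.02,.0628),speed=.1); move_linear(W(.016,.0,.16),speed=.25)
p=W(-.12,.06,.16); reach(p,quat(ey,p)); look("b")
E
```

```text
Traceback (most recent call last):
station.IKError: the arm cannot follow that straight line within its joint ranges
```

```bash
python3 - <<'E'
from vis import *
print(current_joints(),current_opening(),L(current_position()),current_clock())
for s in(1,-1):
  for a in(0,.2,-.2,.4,-.4):
    d=s*(np.cos(a)*ex+np.sin(a)*ey); y=np.r_[d,0]; z=np.array([0,0,-1.]); q=R.from_matrix(np.c_[np.cross(y,z),y,z]).as_quat()[[3,0,1,2]]
    for yy in(-.115,.043):
        j=inverse_kinematics(W(.016,yy,.0628),q); print(s,a,yy,None if j is None else np.round(j,2))
E
```

```text
[-2.42101482e-01  5.08842243e-01  1.44841514e+00 -1.08784831e-05
  1.18417067e+00  2.68809584e+00] 0.34805488480582947 [ 0.01604953 -0.11481935] 8.2667
1 0 -0.115 [-0.24  0.51  1.45 -0.    1.18 -0.45]
1 0 0.043 [-0.01  0.45  1.54 -0.    1.16 -0.22]
1 0.2 -0.115 [-0.24  0.51  1.45 -0.    1.18 -0.65]
1 0.2 0.043 [-0.01  0.45  1.54 -0.    1.16 -0.42]
1 -0.2 -0.115 [-0.24  0.51  1.45 -0.    1.18 -0.25]
1 -0.2 0.043 [-0.01  0.45  1.54 -0.    1.16 -0.02]
1 0.4 -0.115 [-0.24  0.51  1.45 -0.    1.18 -0.85]
1 0.4 0.043 [-0.01  0.45  1.54 -0.    1.16 -0.62]
1 -0.4 -0.115 [-0.24  0.51  1.45 -0.    1.18 -0.05]
1 -0.4 0.043 [-0.01  0.45  1.54 -0.    1.16  0.18]
-1 0 -0.115 [-0.24  0.51  1.45 -0.    1.18  2.69]
-1 0 0.043 None
-1 0.2 -0.115 [-0.24  0.51  1.45 -0.    1.18  2.49]
-1 0.2 0.043 [-0.01  0.45  1.54 -0.    1.16  2.72]
-1 -0.2 -0.115 None
-1 -0.2 0.043 None
-1 0.4 -0.115 [-0.24  0.51  1.45 -0.    1.18  2.29]
-1 0.4 0.043 [-0.01  0.45  1.54 -0.    1.16  2.52]
-1 -0.4 -0.115 None
-1 -0.4 0.043 None
```

The half turn I chose runs joint 6 into its limit partway along the push, and nothing has been pushed yet. I'll lift, take the other half turn and push.

```bash
python3 - <<'E'
from vis import *
move_linear(W(.016,-.115,.14),speed=.2)
y=np.r_[ex,0]; z=np.array([0,0,-1.]); q=R.from_matrix(np.c_[np.cross(y,z),y,z]).as_quat()[[3,0,1,2]]
reach(W(.016,-.115,.14),q)
move_linear(W(.016,-.115,.0628),speed=.15)
print(move_linear(W(.016,.043,.0628),speed=.06,max_force=25),L(current_position()))
move_linear(W(.016,.02,.0628),speed=.1); move_linear(W(.016,.0,.16),speed=.25)
p=W(-.14,.06,.16); reach(p,quat(ey,p)); look("b")
E
```

```text
False [0.01599295 0.0428695 ]
blank L [0.0176 0.1259] [79.89998626708984, 148.89706420898438] dyaw 0.001 t 17.2583
```

View pics/b.png

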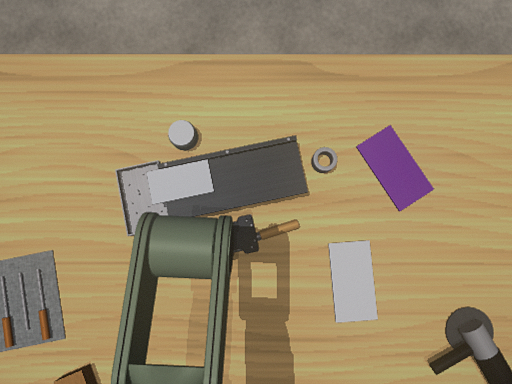

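The blank, at (181,181), now overhangs the tray by about 31 mm and lies parallel to the fence. It needs about 9 mm more, then a seating nudge against the fence.

```bash
python3 - <<'E'
from vis import *
y=np.r_[ex,0]; z=np.array([0,0,-1.]); q=R.from_matrix(np.c_[np.cross(y,z),y,z]).as_quat()[[3,0,1,2]]
reach(W(.016,.0,.16),q)
move_linear(W(.016,.02,.0628),speed=.15)
print(move_linear(W(.016,.0525,.0628),speed=.04,max_force=25),L(current_position()))
move_linear(W(.016,.02,.0628),speed=.1); move_linear(W(.016,.0,.16),speed=.25)
command_gripper(1.0)
p=W(-.10,.115,.14); reach(p,quat(ey,p)); move_linear(W(-.10,.115,.0628),speed=.15)
print(move_linear(W(-.025,.115,.0628),speed=.05,max_force=12),L(current_position()))
move_linear(W(-.10,.115,.0628),speed=.15); move_linear(W(-.14,.06,.16),speed=.2)
look("c")
E
```

```text
False [0.0161148  0.05259511]
True [-0.03423078  0.1151588 ]
blank L [0.018  0.1356] [79.38742065429688, 148.685546875] dyaw 0.001 t 27.0417
```

View pics/c.png

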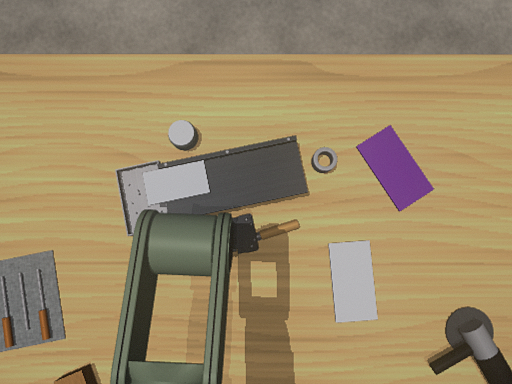

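The blank, at (176,181), is against the fence with about 40 mm overhang. The tray, collar and tin are where they were, and so is the visible part of the file. The arm is clear.

```bash
python3 -c "
from station import *
print(current_position(),current_ft_force()); print(sign_off())"
```

```text
[0.46102336 0.06674002 0.15881982] [-0.80413647 -0.32152088  0.42161302]
the job is handed in; nothing more can be done
None
```

The job is handed in: at the last look the blank lay flat against the fence with about 40 mm of overhang above the tray, parallel within about 0.001 rad, and the arm was clear; no verdict came back.

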